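# Fold the reading stand flat

### The job

Fold the reading stand on the study desk down flat: first press the thumb pad of its ratchet pawl down to its stop so that the pawl is out of the teeth (it stays there), then push the raised panel down past the teeth until it lies fully flat on its base. Do it by touch only: do not swing the panel further up, leave the pawl pressed, and do not disturb the mug, the jar or the small case.

Things in the scene. Friction and masses are not known exactly. Their poses are not given: they have to be found in the camera images.
- stand: Base of a folding reading stand, dark steel plate 11 mm thick, fixed. Origin on the desk, below the middle of the panel's hinge axis (20 mm above the desk, along y). x points the way the panel lies when flat, z up. Base: x -50 to +195, y -108 to +108 mm. At y = +112 stands a steel quadrant with four teeth (radius 62 mm round the hinge); at x = -35, y = +129 a post 76 mm high.
- panel (a joint): Hinge of the flat grey panel (6 mm thick, 200 mm wide). Rad above flat: 0 = flat on the base, a hard stop; starts at 0.95 to 1.12, far edge up, face looking to -x of the stand. Stiff: stays where left; about 5 N square on the face at panel_face moves it. Blocked at about 0.9 while the pawl is in. A point r from the hinge is at x = r cos(value), z = 20 mm + r sin(value) in the stand's frame.
- panel_face (a point): Point on the panel's upper face, mid-width, 145 mm from the hinge axis: a good place to push. It moves with the panel; its x runs up the panel away from the hinge, its z out of the face.
- panel_top (a point): Point on the panel's upper face, mid-width, at its far (raised) edge, 185 mm from the hinge axis. When flat it is 23 mm above the desk. A book ledge 20 mm high and 150 mm wide stands on the face 12 mm from the hinge.
- pawl (a joint): Hinge of the ratchet pawl, a small dark steel rocker beside the panel on the stand's +y side. Rad: about 0 = engaged in the teeth (start), 0.45 = thumb pad down at its stop, tip lifted out of the teeth. No spring: it stays where it is left. Pivot pin along the stand's y, at x = -35 mm, 70 mm above the desk. About 3 to 4 N on the pad moves it.
- pawl_pad (a point): Centre of the top of the pawl's ribbed thumb pad, 26 mm (along the stand's x) x 32 mm (along y), 34 mm to the -x side of the pivot pin. Starts 79 mm above the desk, at x = -69, y = +112 mm in the stand's frame; moves down about 15 mm when pressed fully. Its axes turn with the pawl.
- mug: White mug, 85 mm high, 76 mm across plus its handle, loose, stands near the stand; origin at the centre of its underside. Leave alone.
- jar: Small amber jar with white cap, 75 mm high, 56 mm across, loose; origin at the centre of its underside. Leave alone.
- case: Small white case, 62 x 48 x 26 mm, loose; origin at the centre of its underside. Leave alone.

How it is judged (in metres and radians):
On the way, in this order (a step that is already met when the one before it is completed fails the run):
1. the pawl's pad is pressed down (over 0.3 rad) while the panel is still up (value of joint pawl above 0.3 rad and value of joint panel above 0.8 rad), for 0.2 s.
2. the panel is pushed down flat (value of joint panel below 0.05 rad), for 0.2 s.
At the end, for the whole second after the job is handed in: The panel lies flat (within 0.05 rad) and at rest, the pawl is still pressed out of the teeth (over 0.25 rad), and mug, jar and case stand within 20 mm of where they were (value of joint panel below 0.05 rad and value of joint pawl above 0.25 rad and velocity of joint panel between -0.05 and 0.05 rad/s and distance of each of mug, jar, case from where it was at the start of the episode below 0.02 m); the robot touches nothing.
It fails at once if the panel was swung further up (past 1.2 rad) (value of joint panel above 1.2 rad).
It fails at once if a bystander was moved, lifted or tipped (distance of any of mug, jar, case from where it was at the start of the episode above 0.02 m or angle between any of mug, jar, case's own z axis and vertical above 0.3 rad).
It also fails if it takes over 43 s, if anything falls off the work surface, if the arm or the gripper's body presses on something with over 40 N, if the wrist force passes 120 N, or if a joint passes its speed limit or range.

### The arm

A 7-joint arm with a two-finger parallel gripper is mounted at the origin on the work surface. World frame = base frame: x ahead of the robot, y to its left, z up, the work surface at z = 0. Lengths are in mm, angles in rad, forces in N, time in s.
With the tool pointing down it reaches from about 425 to 875 mm from the base axis. Payload 8.4 kg.
Tool frame: the origin (TCP) lies at the very end of the fingers, on their centre line; the grasp point (between the pads) lies ctrl.pinch_z behind it (ctrl.pinch_z is the distance from the TCP to the grasp point, in mm); x points along the fingers, y is the direction in which the jaws open and shut, and the axes are right-handed (so a half turn about x gives the same grasp; the last joint's range is limited). The gripper opens to 87 mm and grips with 3 to 60 N. Pads are 19 mm wide; open, the fingers measure 117 mm over their backs; the gripper's body (75 mm by 190 mm) begins 51 mm behind the grasp point.
Start: joints at [-1.288, 0.333, 0.04, 1.465, -0.013, 1.343, -0.059], TCP at [242.183, 603.166, 194.546] pointing down, gripper open.
Joint ranges: [-2.58, 2.58], [-0.38, 2.09], [-1.3, 1.39], [0.25, 2.4], [-1.5, 4.64], [0.08, 2.09], [-2.65, 2.65]. Speed limits (rad/s): [2.22, 2.22, 2.79, 2.79, 3.14, 3.14, 3.14].

### API

Orientations are given as a rotation vector (axis times angle).
In Python, from cell import ctrl gives the robot as it stands.
- The arm moves only by the tool jog_arm, never from a script. Its argument "increments" is a list of rows, each a list of 2 entries, a list of its own where there are three numbers: the shift along the tool's x, y, z in cm, then the turn about the tool's x in degrees. A call has 1 to 20 rows; each row is the pose to reach, as a shift and turn from the pose commanded when the call began, along the tool's axes at that moment; what a row does not reach only later rows make up. A row lasts 1/8 s, in which the tool goes at most 62.5 mm and 10.7 degrees, less where a joint would pass 70% of its speed; a pose out of reach is approached as far as the arm can. A call with a gripper value outside its range is refused whole. "claw" is the finger opening in cm, from 0 to 8.7, set as the call begins (left out, the last holds). The fingers move at their own pace and stop on an object; the grip force is fixed at half the most. Time passes only in rows, so rows that repeat a pose let the fingers close. It gives the time, the measured TCP pose, the force and the opening at its end, in the units of the state.
- ctrl.get_obs(): the state, without advancing time (a new reading comes with each control period).
- ctrl.grab_frame(name): name is "side" or "top"; returns a dict with "img" (384x512x3 uint8, red, green, blue), "camera_matrix" (3x3 intrinsics, pixels), "R" (3x3) and "t" (3): a world point X has camera coordinates R X + t. Camera axes: x right, y down, z forward; pixel columns grow to the right and rows downward; lengths in mm; the calibration is good to about 2 mm. A picture is of the moment at which its call begins. There is no depth.
- ctrl.finish_job(): hands the job in, once; it reports no verdict.
The state is a dict: "time_s": time; "q": joint angles; "qd": joint speeds; "effort": joint torques, N m; "tool_pos": TCP position; "ee_rot": TCP orientation; "ft_force": force on the tool from outside, world axes, zero at the start; "ft_torque": the same for the moment, N m; "width": finger opening in mm.
Only numpy, scipy, OpenCV 4.12 (cv2) and the standard library are available. Lean on these libraries where they do the work, as an engineer would, in place of code of your own. Each camera call takes 0.05 s, during which the arm holds its last target.

## Working session

There is one attempt and no reset: what is moved stays moved. The work goes in short steps, Python scripts to look and compute and a tool call to move; the robot and the scene stay as the last step left them, time stands still between calls to the robot, and variables do not carry over. Pictures are saved under pics/ and viewed, and the job is handed in when it is done.

Besides the shell and the picture viewer there is one more tool, called after "Request:" as name(argument=value, ...) on one line, values as JSON. jog_arm: Moves the arm, as the interface text tells. Its arguments: {"type":"object","properties":{"increments":{"type":"array"},"claw":{"type":"number"}},"required":["increments"]}

```bash
ls; mkdir -p pics
python3 - <<'E'
from cell import ctrl
import cv2,pickle
o=ctrl.get_obs()
for k,v in o.items(): print(k,v)
print(ctrl.pinch_z)
for n in("side","top"):
    f=ctrl.grab_frame(n); pickle.dump(f,open(f'{n}.pkl','wb'))
    cv2.imwrite(f'pics/{n}0.png',f['img'][:,:,::-1])
    print(n,f['camera_matrix'],f['R'],f['t'])
E
```

```text
pics
time_s 0.0
q [-1.28818562  0.33389204  0.03988812  1.46632281 -0.01336628  1.34331684
 -0.05850212]
qd [ 1.14763730e-04  3.50169002e-04  9.78406895e-05 -5.87065125e-04
 -5.40695524e-05 -1.49421450e-03 -1.84273056e-03]
effort [-4.98956197e-04 -6.56374955e+01  1.33453187e+00 -4.03790903e+01
 -5.98792685e-02  4.49011324e-02  1.36529648e-04]
tool_pos [242.04016418 602.66558759 193.64651496]
ee_rot [ 0.29825661  1.55012761 -0.30088521]
ft_force [0.13249247 0.11128323 0.27864073]
ft_torque [ 0.02097078  0.00070613 -0.00205355]
width 87.03129090230298
18.700000000000003
side [[394.2442865    0.         260.46706014]
 [  0.         394.2442865  194.94579751]
 [  0.           0.           1.        ]] [[ 0.78191385 -0.62328227  0.01139887]
 [-0.4641155  -0.59425047 -0.65685857]
 [ 0.41618209  0.50831642 -0.75392764]] [-436.75015204  372.90753804  989.22301164]
top [[460.25436882   0.         261.11421635]
 [  0.         460.25436882 187.82136743]
 [  0.           0.           1.        ]] [[ 0.02496937 -0.99951436 -0.01864316]
 [-0.99903861 -0.02427661 -0.03650358]
 [ 0.03603326  0.01953671 -0.99915961]] [  38.12218819  574.02519515 1381.02008691]
```

View pics/side0.png

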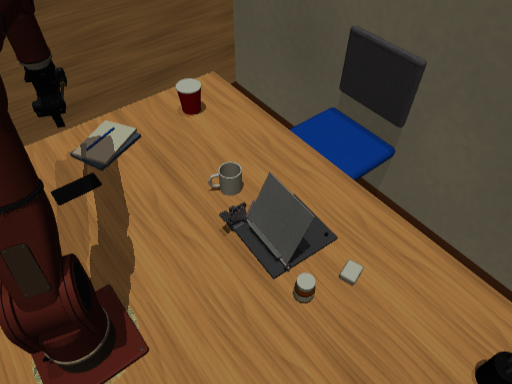

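View pics/top0.png

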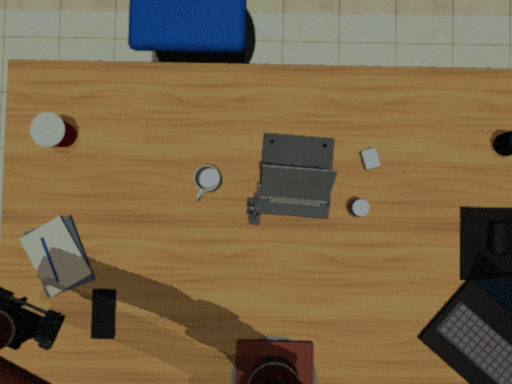

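Run:
```python
import pickle,cv2
for n,(x0,y0,w,h) in dict(top=(190,120,200,120),side=(200,150,170,160)).items():
    im=pickle.load(open(n+'.pkl','rb'))['img'][y0:y0+h,x0:x0+w,::-1]
    s=4 if n=='top' else 3.6
    im=cv2.resize(im,None,fx=s,fy=s,interpolation=cv2.INTER_CUBIC)
    im=cv2.convertScaleAbs(im,alpha=1.8)
    cv2.imwrite(f'pics/{n}0z.png',im)
```

```text
(no output)
```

View pics/top0z.png

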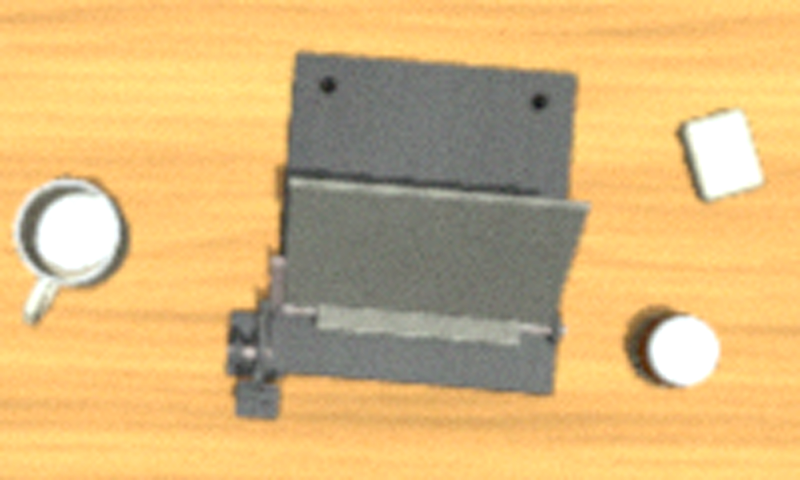

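View pics/side0z.png

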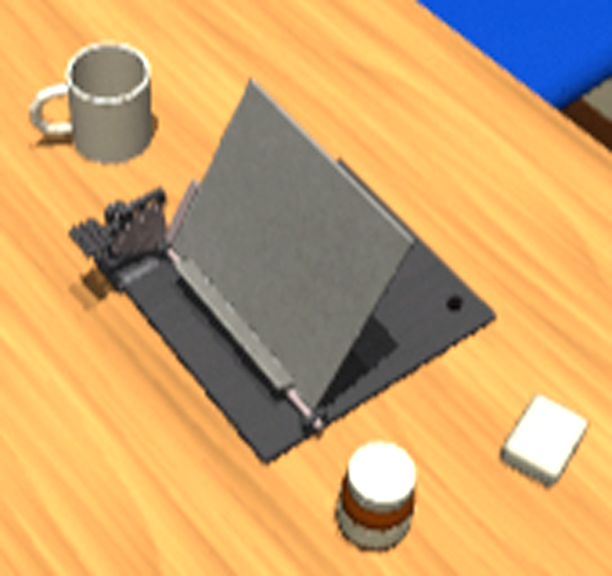

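```bash
cat > h.py <<'E'
import pickle,numpy as np
from scipy.spatial.transform import Rotation as Ro
F={n:pickle.load(open(n+'.pkl','rb')) for n in('top','side')}
def ray(n,p):
    f=F[n];d=f['R'].T@np.linalg.solve(f['camera_matrix'],[*p,1]);return -f['R'].T@f['t'],d
def onz(n,p,z):
    c,d=ray(n,p);return c+d*(z-c[2])/d[2]
def proj(n,X):
    f=F[n];q=f['camera_matrix']@(f['R']@np.array(X)+f['t']);return q[:2]/q[2]
def tz(z): return ((z[0]+.5)/4-.5+190,(z[1]+.5)/4-.5+120)
def sz(z): return ((z[0]+.5)/3.6-.5+200,(z[1]+.5)/3.6-.5+150)
def tri(a,b):
    c1,d1=ray('top',a);c2,d2=ray('side',b)
    A=np.c_[d1,-d2];s=np.linalg.lstsq(A,c2-c1,rcond=None)[0]
    p,q=c1+s[0]*d1,c2+s[1]*d2;return (p+q)/2,np.linalg.norm(p-q)
E
python3 - <<'E'
from h import *
np.set_printoptions(precision=1,suppress=True)
W=[onz('top',tz((297,52)),11),onz('top',tz((578,75)),11),onz('top',tz((552,395)),11)]
S=[onz('side',sz((496,317)),11),onz('side',sz((266,463)),11)]
print(W,S)
L=np.array([[195,108],[195,-108],[-50,-108]])
def fit(L,P):
    L=np.array(L,float);P=np.array(P)[:,:2];l=L-L.mean(0);p=P-P.mean(0)
    a=np.arctan2((l[:,0]*p[:,1]-l[:,1]*p[:,0]).sum(),(l*p).sum());R=np.array([[np.cos(a),-np.sin(a)],[np.sin(a),np.cos(a)]])
    return a,P.mean(0)-R@L.mean(0),R
print(fit(L,W)[:2]); 
Pm=[*W,*S];a,o,R=fit(np.r_[L,L[1:]],Pm);print(a,o,[ (R.T@(np.array(p)[:2]-o)) for p in Pm])
T=[tri(tz((288,179)),sz((251,80))),tri(tz((590,205)),sz((413,240)))];print(T)
for t,_ in T: 
    l=R.T@(t[:2]-o);print(l,np.arctan2(t[2]-20,l[0]),np.hypot(t[2]-20,l[0]))
pd=np.r_[o+R@[-69,112],79];print('pad',pd,(proj('top',pd)-[190,120])*4,(proj('side',pd)-[200,150])*3.6)
for n,z,h in(('mug',(71,232),85),('jar',(682,350),75),('case',(722,153),26)):
    p=onz('top',tz(z),h);print(n,p,R.T@(p[:2]-o))
from cell import ctrl
print(Ro.from_rotvec(ctrl.get_obs()['ee_rot']).as_matrix())
E
```

```text
[array([740.8,  48.1,  11. ]), array([ 728., -165.,   11.]), array([ 485.8, -150.1,   11. ])] [array([ 723.3, -167.9,   11. ]), array([ 482.5, -153.9,   11. ])]
(np.float64(-0.06129331358095077), array([540.6, -46.1]))
-0.06183601611924985 [539.3 -47.1] [array([195.3, 107.4]), array([ 195.6, -106. ]), array([ -47. , -106.1]), array([ 191.1, -109.2]), array([ -50.1, -110.1])]
[(array([628.8,  49.4, 180.3]), np.float64(0.9635133005617811)), (array([ 616.2, -150.8,  183.7]), np.float64(0.484828017240874))]
[ 83.4 101.9] 1.090919767129566 180.7479782689445
[ 83.2 -98.7] 1.1007830155757476 183.66246766314387
pad [477.3  69.   79. ] [256.1 400.4] [ 88.8 233.2]
mug [595.8 205.8  85. ] [ 40.8 255.9]
jar [ 522.1 -234.4   75. ] [  -5.6 -188. ]
case [ 669.7 -271.2   26. ] [ 144.  -215.6]
[[-0.   0.4  0.9]
 [-0.   0.9 -0.4]
 [-1.  -0.   0. ]]
```

```bash
cat >> h.py <<'E'
a=-0.0618;o=np.array([539.5,-47.0]);R2=np.array([[np.cos(a),-np.sin(a)],[np.sin(a),np.cos(a)]])
def w(x,y,z): return np.r_[o+R2@[x,y],z]
def show(P,ob):
    M=Ro.from_rotvec(ob['ee_rot']).as_matrix()
    print('loc',(R2.T@(ob['tool_pos'][:2]-o)).round(1),ob['tool_pos'].round(1),'F',ob['ft_force'].round(1),'t',ob['time_s'],'w',ob['width'])
    yl=R2@[0,1]; ang=np.degrees(np.arctan2(M[1,1],M[0,1])-np.arctan2(yl[1],yl[0]));print('turn needed',ang)
    for p in P: print(p,'->',(M.T@(w(*p)-ob['tool_pos'])/10).round(2))
E
python3 - <<'E'
from h import *
from cell import ctrl
show([(-73,112,194),(-73,112,100),(-73,112,80)],ctrl.get_obs())
E
```

```text
loc [-337.   630.1] [242.  602.8 193.7] F [ 0.5  0.3 -0.2] t 0.1 w 87.04100779528943
turn needed -18.33575035072702
(-73, 112, 194) -> [ 4.000e-02 -4.088e+01  4.136e+01]
(-73, 112, 100) -> [  9.44 -40.86  41.36]
(-73, 112, 80) -> [ 11.44 -40.86  41.36]
```

Request:
jog_arm(claw=0, increments=[[[0, -2, 2], 0], [[0, -5, 5], -1], [[0, -8, 8], -2], [[0, -11, 11], -4], [[0, -14, 14], -6], [[0, -17, 17], -8], [[0, -20, 20], -10], [[0, -23, 23], -12], [[0, -26, 26], -14], [[0, -29, 29], -15], [[0, -32, 32], -16], [[0, -35, 35], -17], [[0, -38, 38], -18], [[0, -40, 40.4], -18.3], [[0, -40.9, 41.4], -18.3], [[0, -40.9, 41.4], -18.3], [[0, -40.9, 41.4], -18.3]])

```text
time_s: 2.22
tool_pos: [473.4, 70.7, 194.4]
ee_rot: [0.048, 1.571, -0.048]
ft_force: [-0.3, -0.4, 0.3]
width: 0.9
```

Run:
```python
from h import *
from cell import ctrl
import cv2
show([(-73,112,100),(-73,112,80),(-73,112,62)],ctrl.get_obs())
for n,(x0,y0,ww,h,s) in dict(top=(190,120,200,120,4),side=(200,100,170,160,3.6)).items():
    im=ctrl.grab_frame(n)['img'][y0:y0+h,x0:x0+ww,::-1]
    cv2.imwrite(f'pics/{n}1z.png',cv2.convertScaleAbs(cv2.resize(im,None,fx=s,fy=s,interpolation=cv2.INTER_CUBIC),alpha=1.8))
```

```text
loc [-73.2 113.4] [473.4  70.7 194.4] F [-0.3 -0.4  0.3] t 2.225 w 0.9170355848670033
turn needed 0.05463764679848947
(-73, 112, 100) -> [ 9.44 -0.14  0.03]
(-73, 112, 80) -> [11.44 -0.14  0.03]
(-73, 112, 62) -> [13.24 -0.14  0.03]
```

View pics/side1z.png

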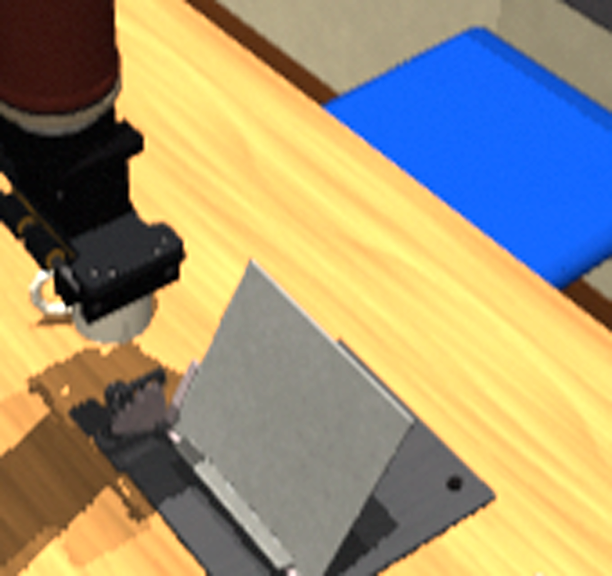

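The side view shows the closed gripper hovering above the pad (pad at about (85,410) in the zoom). The panel is unmoved, so I'll descend next.

Request:
jog_arm(increments=[[[2, 0, 0], 0], [[5, -0.1, 0], 0], [[8, -0.1, 0], 0], [[10, -0.1, 0], 0], [[11, -0.1, 0], 0], [[11.3, -0.1, 0], 0], [[11.6, -0.1, 0], 0], [[11.9, -0.1, 0], 0]])

```text
time_s: 3.32
tool_pos: [474.4, 68.5, 76.0]
ee_rot: [0.049, 1.569, -0.049]
ft_force: [0.3, 0.5, 0.5]
width: 0.4
```

```bash
cat > snap.py <<'E'
from h import *
from cell import ctrl
import cv2,sys
def snap(k,top=(190,120,200,120,4),side=(200,150,170,160,3.6)):
    for n,(x0,y0,ww,h,s) in dict(top=top,side=side).items():
        f=ctrl.grab_frame(n);im=f['img'][y0:y0+h,x0:x0+ww,::-1]
        cv2.imwrite(f'pics/{n}{k}z.png',cv2.convertScaleAbs(cv2.resize(im,None,fx=s,fy=s,interpolation=cv2.INTER_CUBIC),alpha=1.8))
E
python3 - <<'E'
from snap import *
show([(-73,112,62)],ctrl.get_obs());snap(2,side=(190,180,80,70,8))
E
```

```text
loc [-72.2 111.3] [474.4  68.5  76. ] F [0.3 0.5 0.5] t 3.325 w 0.43787721926965717
turn needed -0.03607842329713291
(-73, 112, 62) -> [ 1.4   0.07 -0.09]
```

View pics/side2z.png

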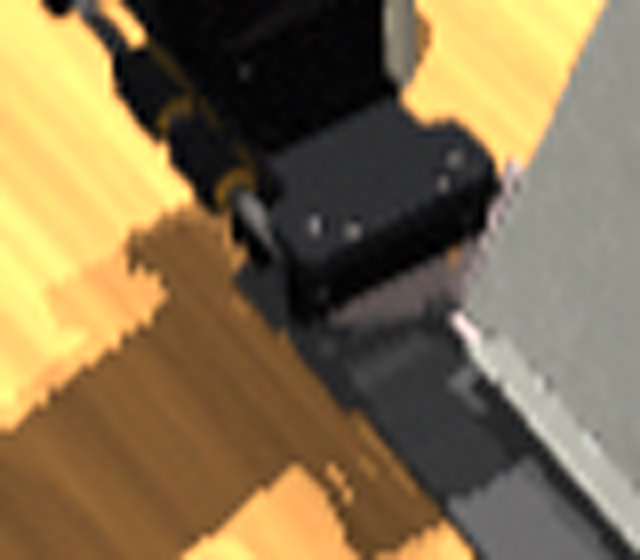

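The gripper body hides the pad here, so I'll go down by feel.

Request:
jog_arm(increments=[[[0.2, 0, -0.1], 0], [[0.4, 0, -0.1], 0], [[0.6, 0, -0.1], 0]])

```text
time_s: 3.8
tool_pos: [472.9, 68.4, 69.5]
ee_rot: [0.049, 1.57, -0.049]
ft_force: [0.6, 0.7, -0.1]
width: 0.5
```

Request:
jog_arm(increments=[[[0.2, 0, 0], 0], [[0.4, 0, 0], 0]])

```text
time_s: 4.05
tool_pos: [472.9, 68.4, 65.4]
ee_rot: [0.049, 1.57, -0.049]
ft_force: [-0.0, 0.8, 0.1]
width: 0.5
```

Run:
```python
from snap import *
show([(-73,112,62)],ctrl.get_obs());snap(3,top=(230,180,60,50,12),side=(190,180,80,70,8))
```

```text
loc [-73.6 111.1] [472.9  68.4  65.4] F [-0.   0.8  0.1] t 4.05 w 0.5052327719251494
turn needed -0.0341902503240815
(-73, 112, 62) -> [0.34 0.09 0.06]
```

View pics/side3z.png

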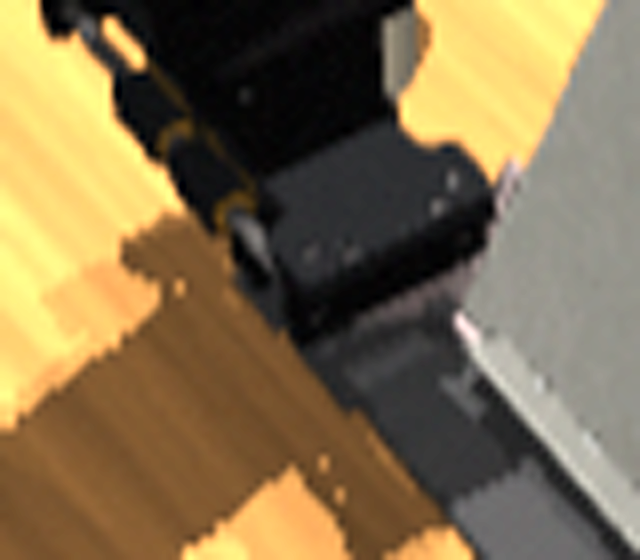

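View pics/top3z.png

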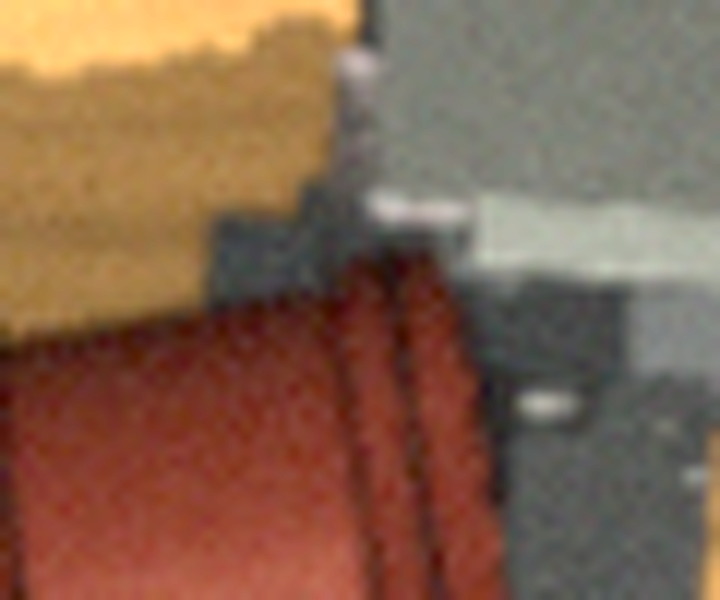

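Request:
jog_arm(increments=[[[0.15, 0, 0], 0], [[0.3, 0, 0], 0]])

```text
time_s: 4.4
tool_pos: [473.0, 68.4, 62.5]
ee_rot: [0.049, 1.57, -0.049]
ft_force: [-1.1, 0.1, 0.4]
width: 0.5
```

No force at a height where the pad should already be at its stop. I'll lift and move aside to look.

Request:
jog_arm(increments=[[[-2, 0, 0], 0], [[-6, 0, 0], 0], [[-10, 0, 0], 0], [[-13, 0, 0], 0], [[-13, 3, -2], 0], [[-13, 8, -4], 0], [[-13, 12, -4], 0], [[-13, 12, -4], 0]])

```text
time_s: 5.4
tool_pos: [439.8, 193.7, 192.3]
ee_rot: [0.045, 1.571, -0.045]
ft_force: [0.4, -0.2, -0.6]
width: 0.6
```

Run:
```python
from snap import *
show([(-73,112,62)],ctrl.get_obs());snap(4,top=(230,180,60,50,12),side=(200,180,70,60,9))
f=F['side']['img'][180:240,200:270,::-1]
cv2.imwrite('pics/side0zz.png',cv2.convertScaleAbs(cv2.resize(f,None,fx=9,fy=9,interpolation=cv2.INTER_CUBIC),alpha=1.8))
```

```text
loc [-114.4  234.1] [439.8 193.7 192.3] F [ 0.4 -0.2 -0.6] t 5.4 w 0.5652063386222717
turn needed 0.24418453108959567
(-73, 112, 62) -> [ 13.03 -12.22   4.09]
```

View pics/side4z.png

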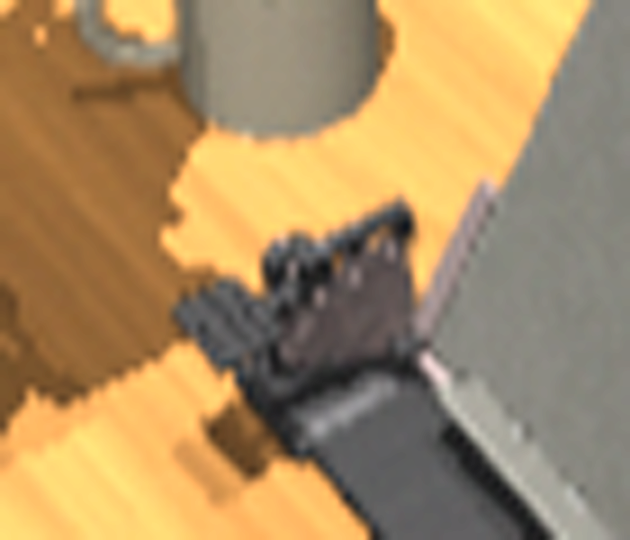

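View pics/side0zz.png

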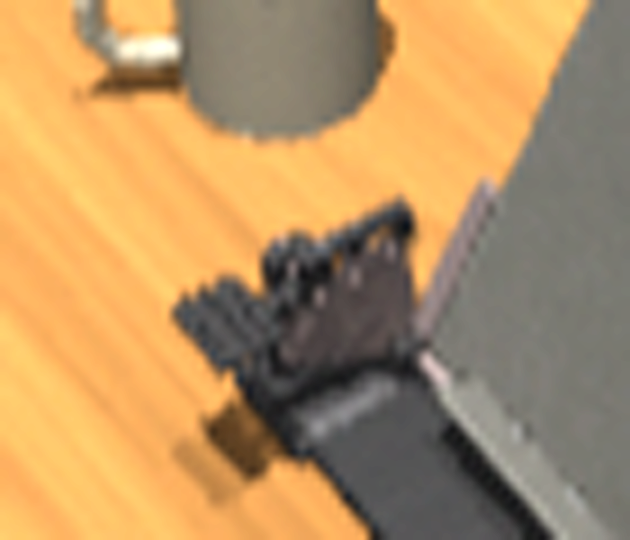

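View pics/top4z.png

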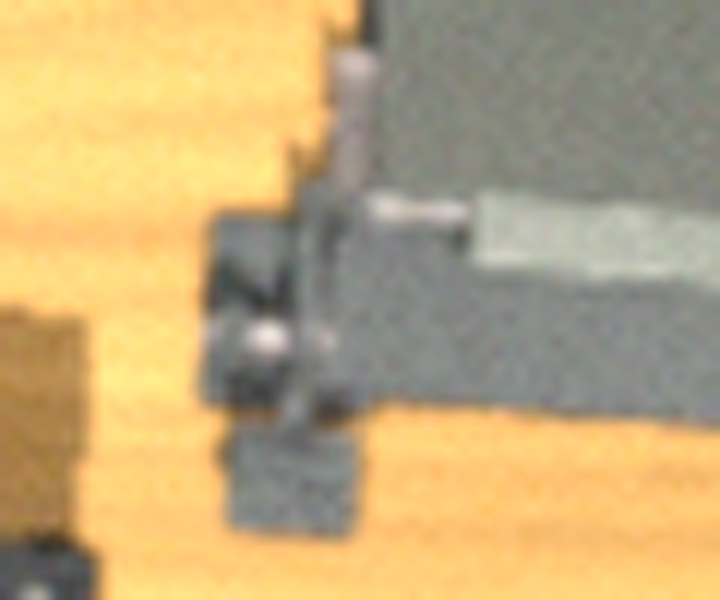

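Run:
```python
from snap import *
ob=ctrl.get_obs();p=ob['tool_pos'];print(ob['time_s'])
for n in('side','top'):
    print(n,proj(n,p))
    q=proj(n,p)
    f=ctrl.grab_frame(n);x0,y0=int(q[0])-45,int(q[1])-45
    im=cv2.convertScaleAbs(cv2.resize(f['img'][max(y0,0):y0+90,x0:x0+90,::-1],None,fx=6,fy=6,interpolation=cv2.INTER_CUBIC),alpha=2.5)
    y0=max(y0,0)
    cv2.circle(im,(int((q[0]-x0)*6),int((q[1]-y0)*6)),4,(0,0,255),1)
    cv2.imwrite(f'pics/{n}5z.png',im)
```

```text
5.5
side [187.27319196 170.06763214]
top [206.02195243 234.40727074]
```

View pics/side5z.png

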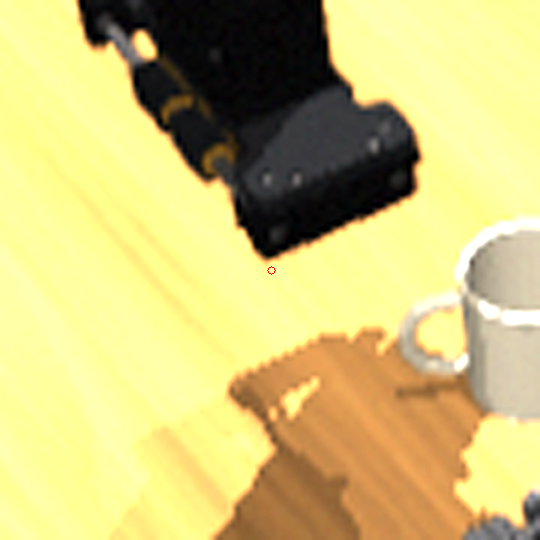

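View pics/top5z.png

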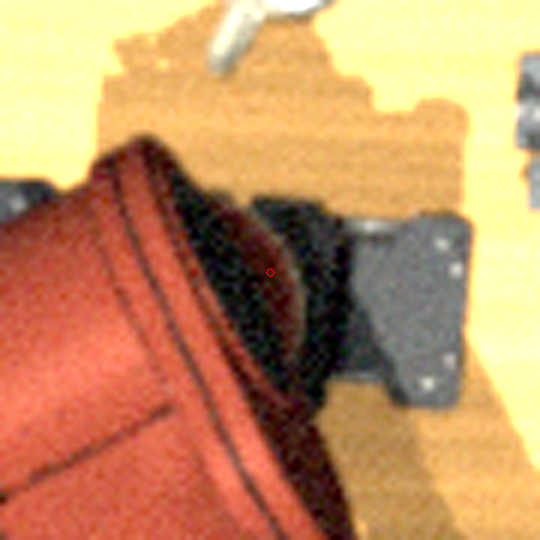

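Run:
```python
from snap import *
p=np.array([242.04,602.67,193.65]);M=Ro.from_rotvec([0.29825661,1.55012761,-0.30088521]).as_matrix()
im=F['side']['img'][50:150,10:110,::-1]
im=cv2.convertScaleAbs(cv2.resize(im,None,fx=6,fy=6,interpolation=cv2.INTER_CUBIC),alpha=2.5)
def d(v,c):
    q=proj('side',p+M@np.array(v,float));cv2.circle(im,(int((q[0]-10)*6),int((q[1]-50)*6)),4,c,1);print(v,q)
d([0,0,0],(0,0,255))
for y in(-43,43,-58,58):d([0,y,0],(0,255,0))
for y in(-95,95):
  for z in(-37,37): d([-70,y,z],(255,0,0))
cv2.imwrite('pics/side6.png',im)
```

```text
[0, 0, 0] [ 64.67886857 124.07335516]
[0, -43, 0] [ 64.33456578 132.5322492 ]
[0, 43, 0] [ 65.00861232 115.97215029]
[0, -58, 0] [ 64.21085598 135.57157436]
[0, 58, 0] [ 65.12038287 113.22615096]
[-70, -95, -37] [ 41.37479045 127.17276636]
[-70, -95, 37] [ 68.56039255 122.70079096]
[-70, 95, -37] [45.08833844 90.29841732]
[-70, 95, 37] [69.66583168 86.67285703]
```

View pics/side6.png

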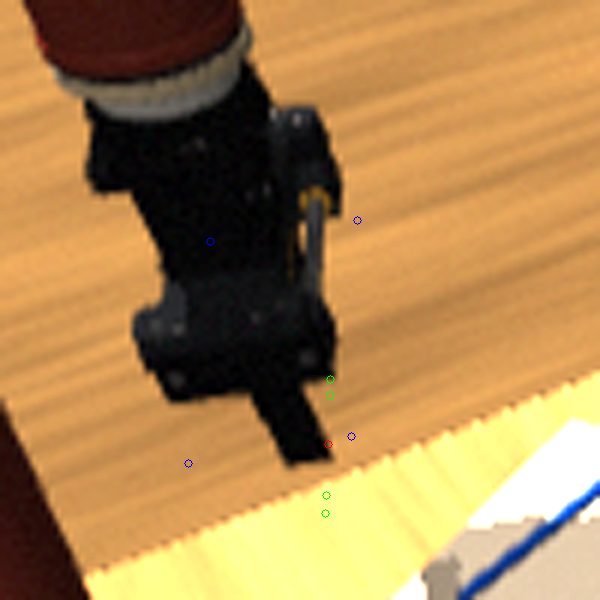

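Request:
jog_arm(increments=[[[0, 0, 0], 10], [[0, 0, 0], 20], [[0, 0, 0], 30], [[0, 0, 0], 40], [[0, 0, 0], 50], [[0, 0, 0], 60], [[0, 0, 0], 70], [[0, 0, 0], 80], [[0, 0, 0], 80], [[0, 0, 0], 80]])

```text
time_s: 6.85
tool_pos: [440.6, 190.1, 192.6]
ee_rot: [1.124, 1.261, -1.124]
ft_force: [-0.0, 0.8, -1.4]
width: 0.5
```

```bash
cat > tipview.py <<'E'
from snap import *
def tipview(k):
    ob=ctrl.get_obs();p=ob['tool_pos'];M=Ro.from_rotvec(ob['ee_rot']).as_matrix();print(ob['time_s'],p.round(1),ob['q'].round(2),ob['width'])
    f=ctrl.grab_frame('side');q=proj('side',p);x0,y0=int(q[0])-50,int(q[1])-60
    im=cv2.convertScaleAbs(cv2.resize(f['img'][y0:y0+90,x0:x0+100,::-1],None,fx=6,fy=6,interpolation=cv2.INTER_CUBIC),alpha=2.5)
    def d(v,c):
        q=proj('side',p+M@np.array(v,float));z=((q-[x0,y0])*6).astype(int);cv2.circle(im,tuple(z),3,c,1)
    for y in(-15,15):
      for z in(-10,10): d([0,y,z],(0,255,0))
    d([0,0,0],(0,0,255)); d([-70,0,0],(255,0,0)); d([-70,95,0],(255,0,0)); d([-70,-95,0],(255,0,0))
    print('crop',x0,y0,'tcp px',q);cv2.imwrite(f'pics/tip{k}.png',im)
E
python3 -c "
from tipview import *
tipview(1)"
```

```text
6.85 [440.6 190.1 192.6] [-0.85 -0.03  0.34  1.88  0.01  1.29 -0.39] 0.4947652356687718
crop 137 110 tcp px [187.33233009 170.01158102]
```

View pics/tip1.png

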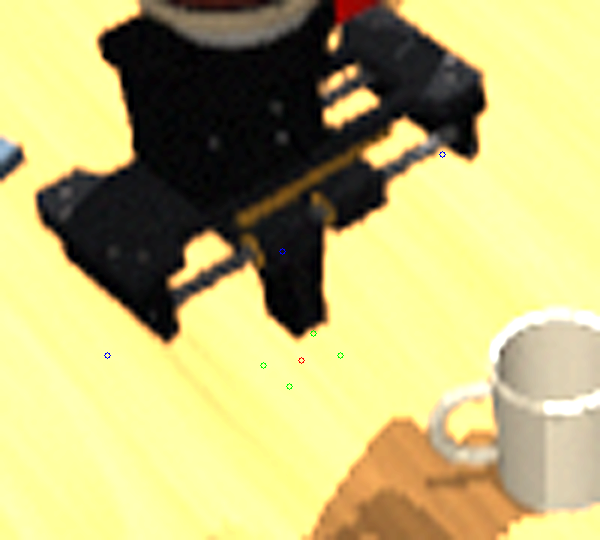

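Run:
```python
from snap import *
ob=ctrl.get_obs();p=ob['tool_pos'];M=Ro.from_rotvec(ob['ee_rot']).as_matrix();print(ob['time_s'],p.round(1),M.round(3))
f=ctrl.grab_frame('top');x0,y0=150,170
im=cv2.convertScaleAbs(cv2.resize(f['img'][y0:y0+100,x0:x0+110,::-1],None,fx=6,fy=6,interpolation=cv2.INTER_CUBIC),alpha=2.5)
def d(v,c):
    q=proj('top',p+M@np.array(v,float));z=((q-[x0,y0])*6).astype(int);cv2.circle(im,tuple(z),3,c,1)
d([0,0,0],(0,0,255)); d([-100,0,0],(0,255,0))
for y in(-95,95):
  for z in(-37,37): d([-90,y,z],(255,0,0))
cv2.imwrite('pics/top7.png',im)
```

```text
6.9 [440.6 190.2 192.6] [[ 0.     0.993  0.114]
 [ 0.     0.114 -0.993]
 [-1.     0.    -0.   ]]
```

View pics/top7.png

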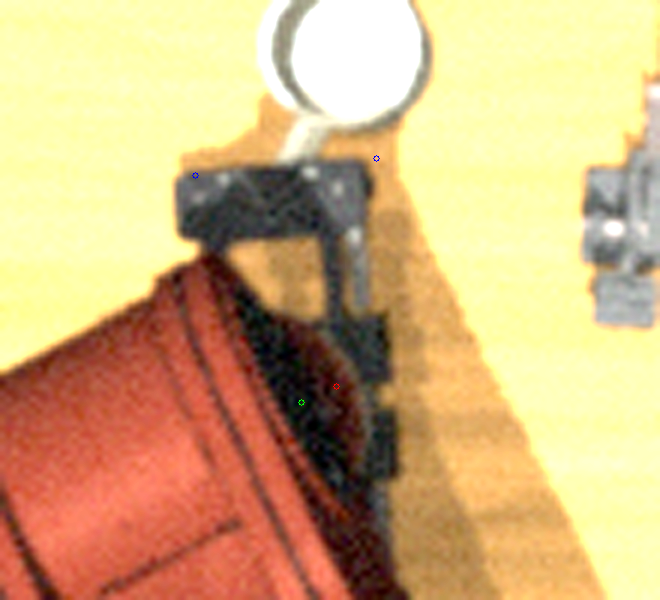

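Run:
```python
from snap import *
show([(-75,112,192),(-75,112,80)],ctrl.get_obs())
```

```text
loc [-113.4  230.8] [440.5 190.4 192.6] F [ 0.  -0.3 -0.6] t 6.95 w 0.41723266923211516
turn needed -79.91904552806938
(-75, 112, 192) -> [ 0.06  1.7  12.37]
(-75, 112, 80) -> [11.26  1.7  12.37]
```

Request:
jog_arm(increments=[[[0, 0.4, 3], 0], [[0, 0.9, 7], 0], [[0, 1.4, 10], 0], [[0, 1.7, 12.4], 0], [[3, 1.7, 12.4], 0], [[7, 1.7, 12.4], 0], [[10, 1.7, 12.4], 0], [[11, 1.7, 12.4], 0], [[11.2, 1.7, 12.4], 0], [[11.2, 1.7, 12.4], 0]])

```text
time_s: 8.2
tool_pos: [472.0, 69.6, 81.6]
ee_rot: [1.127, 1.26, -1.125]
ft_force: [0.4, -0.1, -0.4]
width: 0.6
```

```bash
python3 -c "
from tipview import *
tipview(2);show([],ctrl.get_obs())"
```

```text
8.2 [472.   69.6  81.6] [-0.71  0.07  0.49  2.03 -0.04  1.04 -0.09] 0.6274724443978774
crop 173 154 tcp px [223.02444838 214.97361362]
loc [-74.5 112.2] [472.1  69.6  81.7] F [ 0.8 -0.3 -1.1] t 8.25 w 0.41364979549037406
turn needed -80.02178255644547
```

View pics/tip2.png

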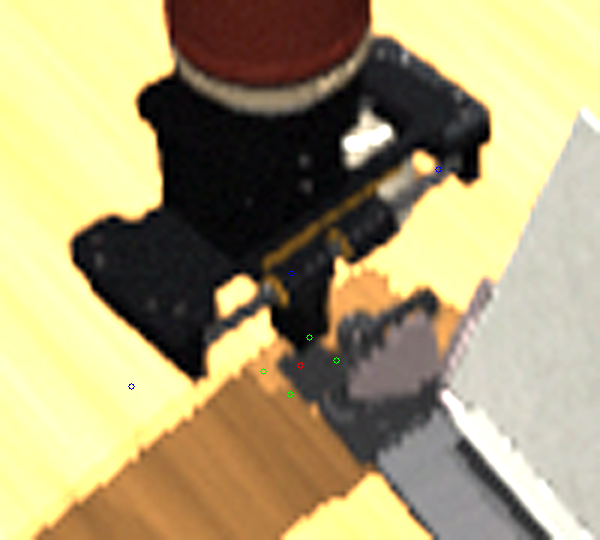

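The tip is visible above the pad, about 7 px higher than its reported position. Together with the top view, that means the fingertips are about 30 mm higher than reported, so the earlier press never reached the pad. I'll descend further by force.

Request:
jog_arm(increments=[[[1, 0, 0], 0], [[2, 0, 0], 0], [[2.6, 0, 0], 0], [[3, 0, 0], 0], [[3.2, 0, 0], 0]])

```text
time_s: 8.88
tool_pos: [470.8, 69.3, 48.3]
ee_rot: [1.126, 1.261, -1.127]
ft_force: [-2.0, 0.2, 3.7]
width: 0.5
```

Request:
jog_arm(increments=[[[0.2, 0, 0], 0], [[0.4, 0, 0], 0]])

```text
time_s: 9.12
tool_pos: [471.1, 69.4, 44.5]
ee_rot: [1.126, 1.26, -1.126]
ft_force: [-3.7, 0.8, 2.9]
width: 0.7
```

```bash
python3 -c "
from tipview import *
tipview(3);show([],ctrl.get_obs())"
```

```text
9.125 [471.1  69.4  44.5] [-0.7   0.12  0.49  2.07 -0.07  0.96 -0.06] 0.6759833267185137
crop 173 162 tcp px [223.5416214  222.76646244]
loc [-75.6 111.9] [471.   69.4  44.3] F [-3.   0.4  3.5] t 9.175 w 0.5664327418491114
turn needed -80.03601992352057
```

View pics/tip3.png

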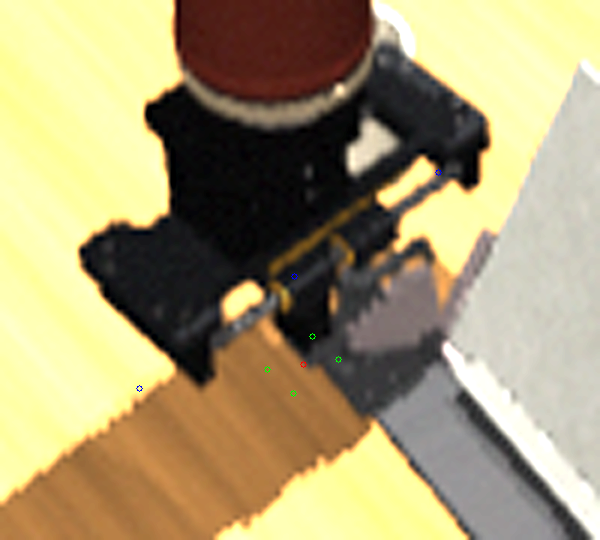

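Request:
jog_arm(increments=[[[0.2, 0, 0], 0], [[0.4, 0, 0], 0]])

```text
time_s: 9.43
tool_pos: [471.2, 69.4, 40.4]
ee_rot: [1.126, 1.26, -1.126]
ft_force: [-2.5, 0.4, 2.4]
width: 0.8
```

Request:
jog_arm(increments=[[[0.15, 0, 0], 0], [[0.3, 0, 0], 0]])

```text
time_s: 9.68
tool_pos: [471.4, 69.4, 37.5]
ee_rot: [1.126, 1.26, -1.126]
ft_force: [-1.8, -0.6, 2.2]
width: 0.1
```

Request:
jog_arm(increments=[[[0.1, 0, 0], 0], [[0.2, 0, 0], 0]])

```text
time_s: 9.93
tool_pos: [471.7, 69.4, 36.3]
ee_rot: [1.127, 1.26, -1.126]
ft_force: [-6.3, -1.2, 17.8]
width: 0.4
```

Stop reached: the vertical force jumped to 17.8 N. I'll lift and look.

Request:
jog_arm(increments=[[[-0.3, 0, 0], 0], [[-2, 0, 0], 0], [[-5, 0, 0], 0], [[-9, 0, 0], 0], [[-13, 0, -1], 0], [[-17, -3, -5], 0], [[-17, -3, -8], 0], [[-17, -3, -8], 0]])

```text
time_s: 10.92
tool_pos: [432.4, 148.0, 206.0]
ee_rot: [1.125, 1.261, -1.122]
ft_force: [0.5, -1.3, -1.1]
width: 0.3
```

Run:
```python
from snap import *
show([(0,0,166)],ctrl.get_obs());snap(8,top=(190,120,200,120,4),side=(200,150,110,100,6))
```

```text
loc [-119.  188.] [432.4 148.  206. ] F [ 0.5 -1.3 -1.1] t 10.925 w 0.31850359951307927
turn needed -79.80445925700295
(0, 0, 166) -> [ 4.    8.38 20.61]
```

View pics/side8z.png

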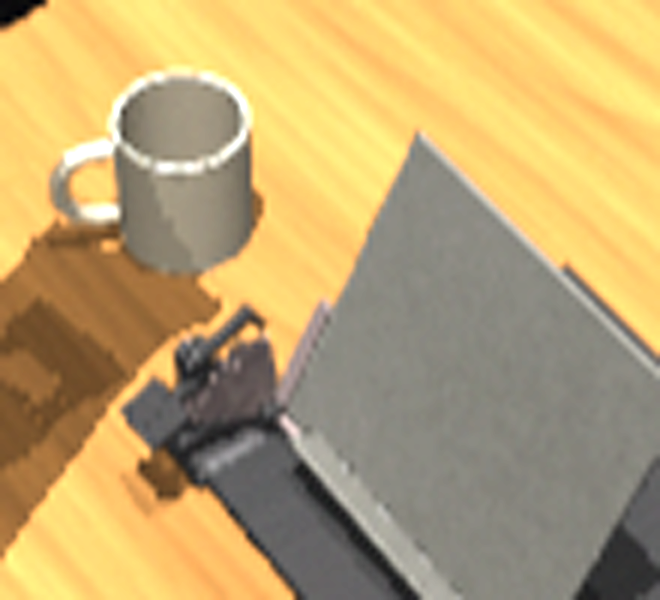

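The pawl is now rotated, with the pad low and the tip arm lifted clear of the teeth at about (255,315). The panel and mug are unchanged. Next I'll turn back and approach the panel's face.

Run:
```python
from snap import *
show([(15,0,206),(15,0,121)],ctrl.get_obs())
```

```text
loc [-118.5  185.1] [432.7 145.1 205.3] F [-0.  -0.1  0.3] t 11.025 w 0.4520758135845082
turn needed -80.02671931194702
(15, 0, 206) -> [-0.06  9.94 20.54]
(15, 0, 121) -> [ 8.44  9.94 20.54]
```

View pics/top8z.png

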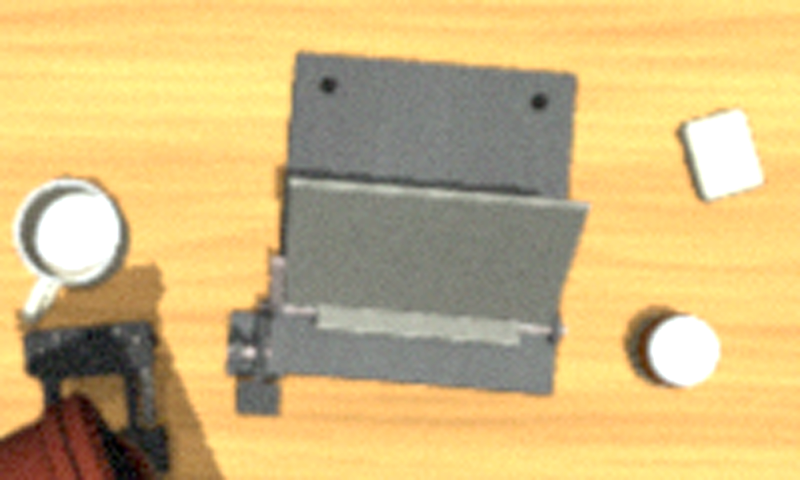

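Request:
jog_arm(increments=[[[0, 0.5, 3], -8], [[0, 1, 6], -18], [[0, 2, 9], -28], [[0, 4, 12], -38], [[0, 6, 15], -48], [[0, 8, 18], -58], [[0, 9.5, 20], -68], [[0, 9.9, 20.5], -78], [[0, 9.9, 20.5], -80], [[0, 9.9, 20.5], -80], [[2, 9.9, 20.5], -80], [[5, 9.9, 20.5], -80], [[7.5, 9.9, 20.5], -80], [[8.4, 9.9, 20.5], -80], [[8.4, 9.9, 20.5], -80]])

```text
time_s: 12.9
tool_pos: [553.6, -47.0, 121.7]
ee_rot: [0.05, 1.571, -0.05]
ft_force: [0.1, 0.8, -0.2]
width: 0.3
```

Run:
```python
from snap import *
ob=ctrl.get_obs();P=[]
for th in (1.09,1.0,.9,.8,.7,.6,.5,.4,.3,.2,.1,0.05,0):
    P.append((145*np.cos(th)-3*np.sin(th)-9.5,0,20+145*np.sin(th)+3*np.cos(th)-29))
show(P,ob);snap(9,side=(200,120,150,140,4))
```

```text
loc [14.1  0.9] [553.6 -47.  121.7] F [ 0.1  0.8 -0.2] t 12.9 w 0.3077983113255849
turn needed -0.09248609129128542
(np.float64(54.90049745357015), 0, np.float64(120.94835869580157)) -> [ 0.07 -0.08  4.08]
(np.float64(66.31942139645658), 0, np.float64(114.63419971474943)) -> [ 0.7  -0.08  5.22]
(np.float64(78.28346467036388), 0, np.float64(106.44723180079708)) -> [ 1.52 -0.08  6.42]
(np.float64(89.3704045826404), 0, np.float64(97.10675330847229)) -> [ 2.45 -0.07  7.53]
(np.float64(99.46946409453777), 0, np.float64(86.70609121131865)) -> [ 3.49 -0.07  8.54]
(np.float64(108.47973674171826), 0, np.float64(75.34916548700917)) -> [ 4.63 -0.07  9.44]
(np.float64(116.31119485829144), 0, np.float64(63.14945078328056)) -> [ 5.85 -0.07 10.23]
(np.float64(122.88558910349238), 0, np.float64(50.22884261676299)) -> [ 7.14 -0.07 10.88]
(np.float64(128.13723030322885), 0, np.float64(36.71643943327105)) -> [ 8.49 -0.07 11.41]
(np.float64(132.01364579459485), 0, np.float64(22.7472526988076)) -> [ 9.89 -0.07 11.8 ]
(np.float64(134.47610371537326), 0, np.float64(8.46085790962416)) -> [11.32 -0.07 12.04]
(np.float64(135.16885024945807), 0, np.float64(1.243230325433256)) -> [12.04 -0.07 12.11]
(np.float64(135.5), 0, np.float64(-6.0)) -> [12.76 -0.07 12.15]
```

View pics/side9z.png

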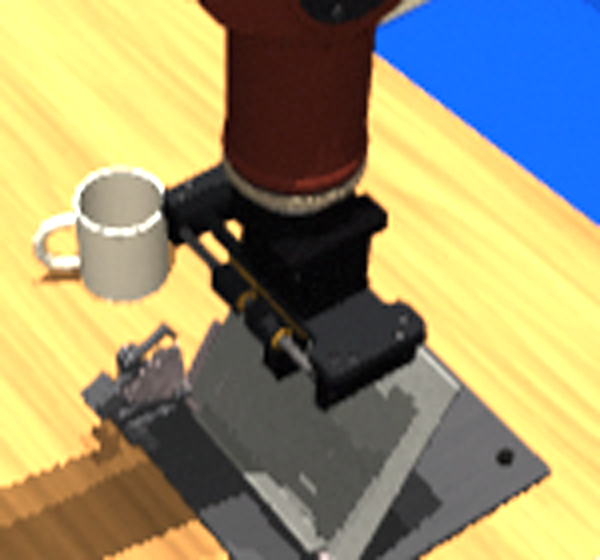

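The gripper is in front of the raised panel and clear of it; the mug is far behind. I'll push along the arc in stages.

Request:
jog_arm(increments=[[[0, 0, 1.5], 0], [[0, 0, 3], 0], [[0, 0, 3.8], 0], [[0.1, 0, 4.3], 0], [[0.4, 0, 4.8], 0], [[0.7, 0, 5.2], 0], [[1.1, 0, 5.8], 0], [[1.5, 0, 6.4], 0]])

```text
time_s: 14.0
tool_pos: [616.7, -50.8, 105.6]
ee_rot: [0.049, 1.574, -0.049]
ft_force: [-6.0, 1.7, -0.0]
width: 0.8
```

Run:
```python
from snap import *
show([],ctrl.get_obs());snap(10,side=(200,120,150,140,4))
```

```text
loc [77.3  1. ] [616.7 -50.8 105.6] F [-6.   1.7 -0. ] t 14.0 w 0.7977457853905421
turn needed -0.037253560518324874
```

View pics/side10z.png

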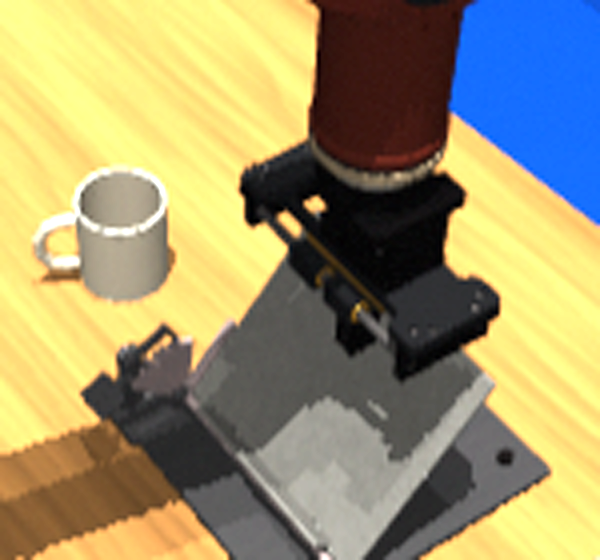

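The panel is moving (its near corner went from (458,385) to (490,380)) against 6 N. I'll continue the arc.

Request:
jog_arm(increments=[[[0.5, 0, 0.6], 0], [[1, 0, 1.1], 0], [[1.5, 0, 1.7], 0], [[2, 0, 2.1], 0], [[2.6, 0, 2.6], 0], [[3.1, 0, 3], 0], [[3.7, 0, 3.4], 0], [[4.3, 0, 3.8], 0]])

```text
time_s: 15.1
tool_pos: [655.6, -53.6, 63.3]
ee_rot: [0.049, 1.571, -0.049]
ft_force: [-4.6, 0.2, 1.8]
width: 0.4
```

Run:
```python
from snap import *
show([],ctrl.get_obs());snap(11,side=(200,120,150,140,4))
```

```text
loc [116.3   0.6] [655.6 -53.6  63.3] F [-4.6  0.2  1.8] t 15.1 w 0.4002931414470865
turn needed -0.03867877864886749
```

View pics/side11z.png

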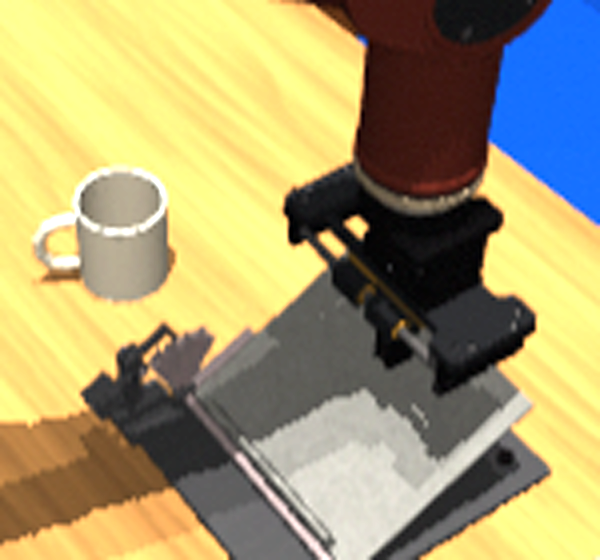

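It's past the teeth at about 0.5 rad, and the pawl is still pressed. Continuing down.

Request:
jog_arm(increments=[[[0.6, 0, 0.3], 0], [[1.3, 0, 0.7], 0], [[2, 0, 1], 0], [[2.7, 0, 1.3], 0], [[3.4, 0, 1.5], 0], [[4.1, 0, 1.7], 0], [[4.8, 0, 1.8], 0], [[5.5, 0, 1.9], 0]])

```text
time_s: 16.2
tool_pos: [674.9, -54.8, 8.3]
ee_rot: [0.049, 1.57, -0.049]
ft_force: [-1.8, -0.3, 2.5]
width: 0.4
```

Request:
jog_arm(increments=[[[0.3, 0, 0], 0], [[0.6, 0, 0], 0], [[0.9, 0, 0.1], 0], [[1.2, 0, 0.1], 0]])

```text
time_s: 16.7
tool_pos: [675.6, -54.7, -3.5]
ee_rot: [0.049, 1.57, -0.049]
ft_force: [-1.3, -0.4, 3.8]
width: 0.5
```

Request:
jog_arm(increments=[[[0.15, 0, 0], 0], [[0.3, 0, 0], 0]])

```text
time_s: 16.95
tool_pos: [675.7, -54.8, -4.7]
ee_rot: [0.05, 1.57, -0.049]
ft_force: [-11.5, 2.0, 27.9]
width: 0.5
```

Request:
jog_arm(increments=[[[0.1, 0, 0], 0], [[0.2, 0, 0], 0]])

```text
time_s: 17.2
tool_pos: [675.8, -54.8, -4.9]
ee_rot: [0.051, 1.57, -0.048]
ft_force: [-17.4, 1.5, 41.1]
width: 0.3
```

Firm stop, so the panel is flat. I'll retract and check.

Request:
jog_arm(increments=[[[-0.5, 0, 0], 0], [[-2, 0, 0], 0], [[-6, 0, 0], 0], [[-11, 0, 0], 0], [[-16, 0, 0], 0], [[-21, 0, -3], 0], [[-25, 0, -8], 0], [[-25, 0, -13], 0], [[-25, 0, -18], 0], [[-25, 0, -18], 0], [[-25, 0, -18], 0]])

```text
time_s: 18.58
tool_pos: [496.5, -43.2, 242.2]
ee_rot: [0.049, 1.569, -0.048]
ft_force: [0.6, -0.3, -0.0]
width: 0.4
```

Run:
```python
from snap import *
show([],ctrl.get_obs());snap(12,side=(180,120,200,190,3))
```

```text
loc [-43.2   1.1] [496.5 -43.2 242.2] F [ 0.6 -0.3 -0. ] t 18.575 w 0.3917245317609533
turn needed -0.008069868554813663
```

View pics/side12z.png

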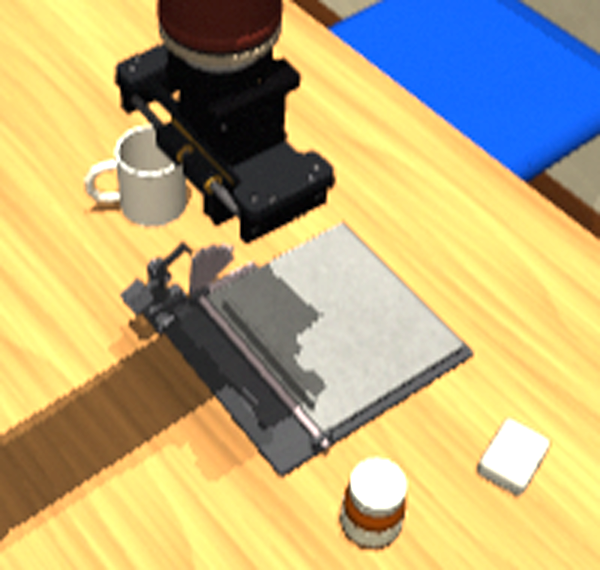

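View pics/top12z.png

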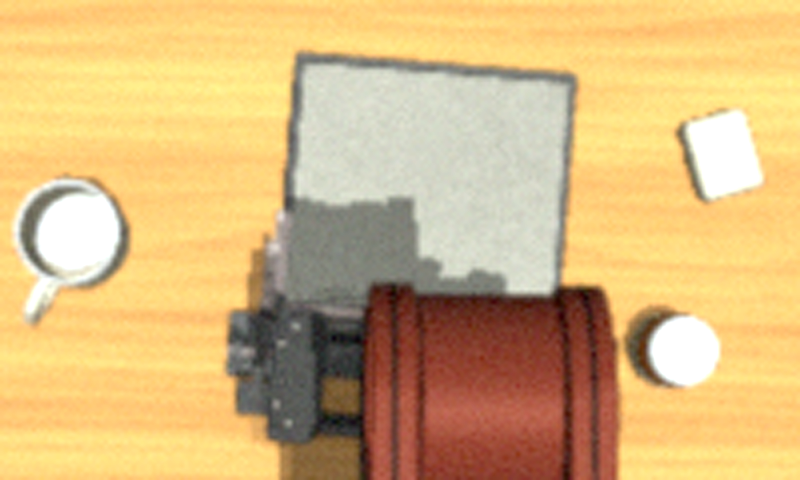

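The panel lies on the base (far-right corner at about (472,350) in the side zoom), the pawl arm is still lifted, and the mug, jar and case haven't moved. One quick numeric check on flatness, then I'll hand in.

Run:
```python
from snap import *
for th in(0,.05,.1):
    for y in (100,-100):
        print(th,y,((proj('side',w(185*np.cos(th)-3*np.sin(th),y,20+185*np.sin(th)+3*np.cos(th)))-[180,120])*3).round(0))
```

```text
0 100 [341. 220.]
0 -100 [464. 343.]
0.05 100 [341. 214.]
0.05 -100 [465. 337.]
0.1 100 [341. 209.]
0.1 -100 [465. 332.]
```

```bash
python3 -c "
from cell import ctrl
print(ctrl.finish_job())"
```

```text
the job is handed in; nothing more can be done
None
```

The reading stand is folded flat and the job is handed in. The last picture was at 18.6 s of the 43 s allowed. I pressed the pawl's pad to its stop, then pushed the panel along its arc until it met its hard stop.

**Last checks**
- **Panel:** its far corners appear at about (343,223) and (470,347) in the final side picture. For a flat panel I calculated (341,220) and (464,343), and a panel 0.05 rad up would sit about 6 px higher. That is consistent with flat, given about 3 to 6 px of mismatch.
- **Pawl:** it still shows as pressed, judged by eye in the side picture. I did not measure its angle.
- **Bystanders:** the mug, jar and case show no visible shift in either view, also judged by eye.
- **Arm:** it is clear of everything, with the force reading near zero.

**What disagreed**
- **Reported fingertip height:** it did not match the cameras. The real fingertips were about 29 mm higher than the reported position, so my first press stopped short of the pad. I found this from the side view of the fingertips, with the top view ruling out a sideways error. I then pressed by force, which jumped to about 18 N at the pad's stop.
- **Final push:** the wrist force reached about 41 N up with 17 N sideways as the fingertips met the panel's stop. That is well under the 120 N wrist limit. I took the 40 N limit to cover only the arm and gripper body, not the fingertips.

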